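Stop the portion scale rocking

TASK

The portion scale on the kitchen bench rocks because one of its four feet is too short. Push the rubber wedge along the bench, thin end first, under that short foot until the scale stands level and no longer rocks, then take the hand away. The wedge is only pushed, never lifted, and the scale itself is neither touched nor shoved along; leave everything else where it is.

Things in the scene. Friction and masses are not known exactly. Their poses are not given: they have to be found in the camera images.
- scale: White portion scale, 150 mm square housing 38 to 80 mm high, about 2.4 kg. Origin: bench height, midway between its four domed rubber feet at x and y = +-100 mm under corner outriggers (43 mm clear below); display faces -x; z square to the pan. At the start it leans 0.064 rad onto the short foot, turning about the line through the feet (-100,-100) and (100,100); foot (100,-100) hangs in the air.
- short_foot (a point): Lowest point of the short foot, a dome of 14 mm radius at x = -100, y = +100 mm of the scale, 9 mm shorter than the other three feet: on the bench at the start, 9 mm above it when the scale is level. It carries about 3 to 5 N.
- pan_centre (a point): Centre of the top of the round white weighing pan (176 mm across, 100 mm above the bench when level), z square to the pan.
- wedge: Black rubber wedge, 90 g, flat on the bench: 100 mm long, 48 wide, even slope from 2 mm at the thin end to 24 mm at the upright back face. Origin: centre of underside; x points to the thin end (x = +50 mm; back face at -50), z up. The scale is level with the middle of the short foot at about x = +20 mm; the wedge then stays put. Sliding takes under 1 N free, about 3 to 12 N under the foot.
- jar: Bystander: amber glass jar, 68 mm across, 110 mm high, near the front of the scale. Origin: centre of its underside.
- shaker: Bystander: steel salt shaker, 44 mm across, 88 mm high, to the left of the scale, beyond the wedge. Origin: centre of its underside.
- mug: Bystander: white mug, 76 mm across, 85 mm high, far left. Origin: centre of its underside.
- spoon: Bystander: spoon lying flat along its x axis, left of the wedge. Origin on its underside.
- sauce: Bystander: glass sauce bottle, 60 mm across, 170 mm high, right of the robot. Origin: centre of its underside.
- stone: Bystander: grey sharpening stone, 160 x 55 x 28 mm, to the right. Origin: centre of its underside.
There are look-alikes about, which are no part of the job. Of the things that look like the wedge, take the one that is nearest to the robot's base at the start.

How it is judged:
By the outcome, as a careful person would: the job done as asked, in the order asked, and still so for the second after the job is handed in, with the robot touching nothing.
It also fails if it takes over 61 s, if anything falls off the work surface, if the arm or the gripper's body presses on something with over 40 N, if the wrist force passes 120 N, or if a joint passes its speed limit or range.

ROBOT

A 6-joint arm with a two-finger parallel gripper is mounted at the origin on the work surface. World frame = base frame: x ahead of the robot, y to its left, z up, the work surface at z = 0. Lengths are in m, angles in rad, forces in N, time in s.
With the tool pointing down it reaches from about 0.35 to 0.975 m from the base axis. Payload 4.9 kg.
Tool frame: the origin (TCP) lies midway between the tips of the shut fingers; the grasp point (between the pads) lies 19 mm behind it; z points along the fingers, y is the direction in which the jaws open and shut (so a half turn about z gives the same grasp; the last joint's range is limited). The gripper opens to 85 mm and grips with 20 to 120 N. Pads are 22 mm wide; open, the fingers measure 114 mm over their backs; the gripper's body (76 mm by 85 mm) begins 54 mm behind the grasp point. The pads swing forward as they close: fully open they stand 13 mm farther back than shut.
Start: joints at [1.152, 0.053, 1.613, -0, 1.476, -0.119], TCP at [0.185, 0.597, 0.231] pointing down, gripper open.
Joint ranges: [-3.01, 3.01], [-1.01, 2.22], [0.06, 2.58], [-1.02, 4.17], [0.09, 2.62], [-3.14, 3.14]. Speed limits (rad/s): [2.57, 2.57, 3.14, 3.14, 3.14, 3.14].

INTERFACE

Orientations are given as a unit quaternion [w, x, y, z].
In Python, from plant import state, grab_frame, camera_params, job_done, boxes_of gives the robot as it stands.
- The arm moves only by the tool step_arm, never from a script. Its argument "steps" is a list of rows, each a list of 4 numbers: the shift along the tool's x, y, z in mm, then the turn about the tool's z in degrees. A call has 1 to 8 rows; each row shifts and turns the pose as measured when the row begins, along the tool's axes as they then stand; what a row does not reach is not made up. A row lasts 1/10 s, in which the tool goes at most 50 mm and 8.59 degrees, less where a joint would pass 70% of its speed; a pose out of reach is approached as far as the arm can. A call is refused whole if a number of a shift passes 50 or a number of a turn 8.59, either way. A call with a gripper value outside its range is refused whole. "claw" is the opening in per cent of the stroke, from 0 (shut) to 100 (fully open), set as the call begins (left out, the last holds). The fingers move at their own pace and stop on an object; the grip force is fixed at half the most. Time passes only in rows, so rows that do not move let the fingers close. It gives the time, the measured TCP pose, the force and the opening at its end, in the units of the state.
- state(): the state, without advancing time (a new reading comes with each control period).
- grab_frame(name): name is "side" or "top"; returns (picture, depth): 480x640x3 uint8, red, green, blue; 480x640 float32, m along the optical axis (not along the pixel's ray), 0 where there is no reading.
- camera_params(name): a dict with "mtx" (3x3 intrinsics, pixels), "extrinsics" (4x4, takes a point from camera to world coordinates). Camera axes: x right, y down, z forward; pixel columns grow to the right and rows downward; lengths in m; the calibration is good to about 2 mm. A picture is of the moment at which its call begins. camera_params takes no time and is no camera call.
- job_done(): hands the job in, once; it reports no verdict.
Trained networks look in the newest picture that a camera, given by its name, has taken for a name from the list of things; names that differ only in an ending like _2 or _b are one class to them, and where a whole thing is asked for, a point or a joint stands for the part that bears it (a point fixed in the world has none). Each returns a list of dicts, best first, with "p" (0 to 1); they miss things now and then, are a little off and sometimes report something else, mostly with a low value. They report only what shows in the picture. A call takes as long as a camera call. They do not tell look-alikes from the thing itself.
- boxes_of(camera, label): "box" ([left, top, width, height] in pixels, round what is visible of it).
The state is a dict: "time": time; "joint_pos": joint angles; "joint_vel": joint speeds; "joint_efforts": joint torques, N m; "tool_pos": TCP position; "tool_rot": TCP orientation; "contact_force": force on the tool from outside, world axes, zero at the start; "ft_torque": the same for the moment, N m; "gripper_width": opening from 0.0 (shut) to 1.0 (fully open).
Only numpy, scipy, OpenCV 4.12 (cv2) and the standard library are available. Lean on these libraries where they do the work, as an engineer would, in place of code of your own. Each camera call takes 0.05 s, during which the arm holds its last target. There are 200 camera calls.

## Working session

There is one attempt and no reset: what is moved stays moved. The work goes in short steps, Python scripts to look and compute and a tool call to move; the robot and the scene stay as the last step left them, time stands still between calls to the robot, and variables do not carry over. Pictures are saved under pics/ and viewed, about 8 in all and at most 12, crops included, and the job is handed in when it is done.

Besides the shell and the picture viewer there is one more tool, called as name(argument=value, ...), one argument or row to a line, values as JSON. step_arm: Moves the arm, as the interface text tells. Its arguments: {"type":"object","properties":{"steps":{"type":"array"},"claw":{"type":"number"}},"required":["steps"]}

```bash
ls; mkdir -p pics; cat > h.py <<'E'
import numpy as np, cv2
from plant import *
def snap(n,f=None):
    im,d=grab_frame(n)
    if f: cv2.imwrite('pics/'+f,cv2.cvtColor(im,cv2.COLOR_RGB2BGR))
    return im,d
def cloud(n,d):
    c=camera_params(n);K=np.array(c['mtx']);T=np.array(c['extrinsics'])
    v,u=np.mgrid[:480,:640]
    P=np.stack([(u-K[0,2])/K[0,0]*d,(v-K[1,2])/K[1,1]*d,d],-1)
    W=P@T[:3,:3].T+T[:3,3]; W[d<=0]=np.nan
    return W
E
python3 - <<'E'
from h import *
for n in ('top','side'):
    im,d=snap(n,n+'0.png'); np.save(n+'0.npy',cloud(n,d))
    print(n,np.round(camera_params(n)['extrinsics'],3).tolist())
    W=cloud(n,d)
    for l in ('wedge','scale','short_foot','jar','shaker','spoon','mug'):
        for b in boxes_of(n,l)[:4]:
            x,y,w,h=b['box'];print(l,round(b['p'],2),np.round(b['box']).tolist(),np.round(W[int(min(479,y+h/2)),int(min(639,x+w/2))],3))
print(state())
E
```

```text
pics
top [[0.028, -0.994, 0.109, 0.421], [-1.0, -0.028, -0.0, -0.077], [0.003, -0.109, -0.994, 1.455], [0.0, 0.0, 0.0, 1.0]]
wedge 0.93 [147.0, 232.0, 48.0, 29.0] [0.554 0.284 0.007]
wedge 0.76 [245.0, 250.0, 46.0, 22.0] [0.528 0.058 0.011]
wedge 0.68 [366.0, 122.0, 45.0, 26.0] [ 0.835 -0.218  0.013]
wedge 0.65 [204.0, 198.0, 41.0, 28.0] [0.639 0.163 0.015]
scale 0.43 [305.0, 162.0, 106.0, 107.0] [ 0.626 -0.147  0.1  ]
short_foot 0.74 [308.0, 161.0, 106.0, 107.0] [ 0.628 -0.151  0.098]
jar 0.85 [350.0, 282.0, 27.0, 30.0] [ 0.448 -0.161  0.105]
shaker 0.92 [265.0, 170.0, 24.0, 21.0] [0.701 0.035 0.09 ]
spoon 0.74 [308.0, 160.0, 105.0, 108.0] [ 0.628 -0.151  0.098]
spoon 0.64 [110.0, 224.0, 20.0, 88.0] [0.499 0.398 0.02 ]
mug 0.73 [160.0, 132.0, 44.0, 49.0] [0.769 0.271 0.   ]
side [[0.972, -0.177, 0.156, 0.366], [-0.236, -0.754, 0.613, -0.87], [0.009, -0.632, -0.775, 1.106], [0.0, 0.0, 0.0, 1.0]]
wedge 0.97 [433.0, 269.0, 31.0, 44.0] [ 0.828 -0.222  0.016]
wedge 0.9 [275.0, 146.0, 18.0, 30.0] [0.552 0.279 0.012]
wedge 0.66 [312.0, 170.0, 29.0, 32.0] [0.643 0.164 0.013]
wedge 0.57 [284
[... 337 characters left out ...]
2 0.073]
{'time': 0.8, 'joint_pos': array([ 1.15203357e+00,  5.26579934e-02,  1.61287444e+00, -3.14680297e-06,
        1.47599815e+00, -1.18986305e-01]), 'joint_vel': array([ 0.00057462, -0.00126373,  0.00146458, -0.00015531, -0.00042506,
       -0.00131452]), 'joint_efforts': array([-5.03636256e-04, -3.93637025e+01, -3.70447648e+01, -2.81559505e-04,
        5.34090177e-04, -4.07008486e-06]), 'tool_pos': array([0.184556  , 0.59712242, 0.23134493]), 'tool_rot': array([9.75487769e-06, 1.49327463e-01, 9.88787797e-01, 2.95055495e-05]), 'contact_force': array([-0.43107568,  0.10022334, -0.71138806]), 'ft_torque': array([-0.00938359,  0.01443807, -0.02812913]), 'gripper_width': 1.0034817511598382}
```

```bash
python3 - <<'E'
import cv2
a=cv2.imread('pics/top0.png')[110:330,90:440]
cv2.imwrite('pics/c1.png',cv2.resize(a,None,fx=2.28,fy=2.28,interpolation=cv2.INTER_CUBIC))
a=cv2.imread('pics/side0.png')[110:350,210:480]
cv2.imwrite('pics/c2.png',cv2.resize(a,None,fx=2.5,fy=2.5,interpolation=cv2.INTER_CUBIC))
E
```

```text
(no output)
```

View pics/c1.png

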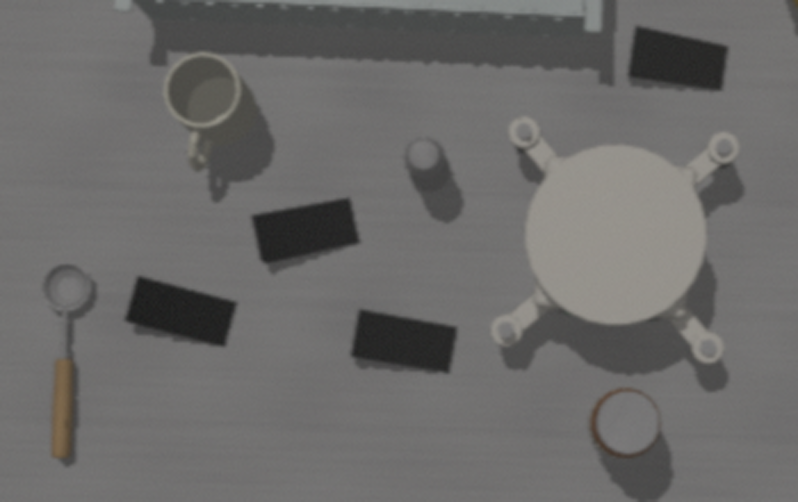

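View pics/c2.png

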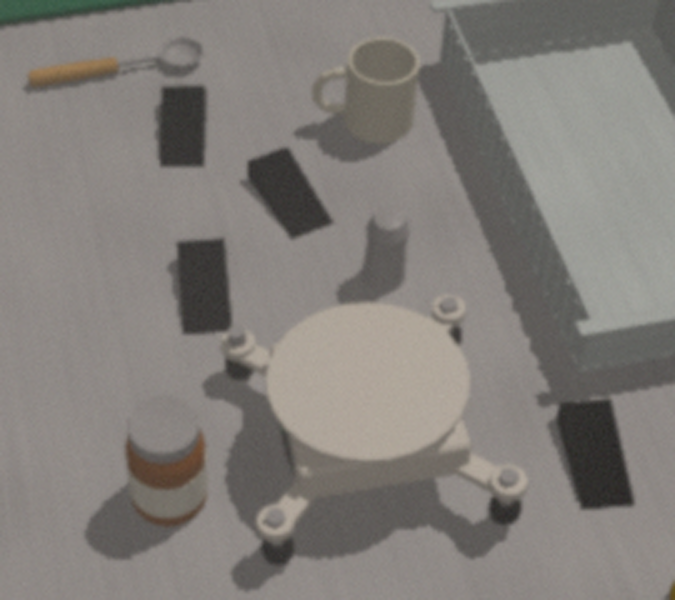

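```bash
cat >> h.py <<'E'
def pan(W,c,r=0.1):
    m=(np.hypot(W[...,0]-c[0],W[...,1]-c[1])<r)&(W[...,2]>0.088)&(W[...,2]<0.113)
    P=W[m]
    for _ in range(4):
        A=np.c_[P[:,:2]-P[:,:2].mean(0),np.ones(len(P))];s=np.linalg.lstsq(A,P[:,2],rcond=None)[0]
        e=P[:,2]-A@s; P=P[abs(e)<2*e.std()+1e-4]
    return P.mean(0),s[:2],len(P)
def rect(W,c,r=0.075,zmin=0.004,zmax=.035,im=None):
    m=(np.hypot(W[...,0]-c[0],W[...,1]-c[1])<r)&(W[...,2]<zmax)
    if im is not None: m&=(im.max(-1)<60)
    else: m&=W[...,2]>zmin
    P=W[m]; b=cv2.minAreaRect(P[:,:2].astype(np.float32))
    s=np.linalg.lstsq(np.c_[P[:,:2]-P[:,:2].mean(0),np.ones(len(P))],P[:,2],rcond=None)[0]
    return b,s,len(P),P
E
python3 - <<'E'
from h import *
for n in ('top','side'):
    W=np.load(n+'0.npy'); im=cv2.imread(f'pics/{n}0.png')
    c,s,N=pan(W,(0.63,-.15)); print(n,'pan',c.round(4),s.round(4),N,'bench',np.nanmedian(W[240:330,180:250,2]))
    for p in ((.528,.058),(.554,.284),(.639,.163)):
        b,s,N,P=rect(W,p,im=im);print(p,'rect',np.round(b[0],4),np.round(b[1],4),b[2],'slope',s.round(3),np.degrees(np.arctan2(-s[1],-s[0])).round(1),N)
W=np.load('top0.npy')
for q in ((523,131),(723,148),(708,347),(506,330)):
    u,v=q[0]/2.28+90,q[1]/2.28+110
    print(q,W[int(v)-1:int(v)+2,int(u)-1:int(u)+2].reshape(-1,3).mean(0).round(4))
E
```

```text
top pan [ 0.6308 -0.151   0.1004] [ 0.0434 -0.0468] 4441 bench 0.0010392687527264188
(0.528, 0.058) rect [0.5284 0.0582] [0.0976 0.0468] 81.9753189086914 slope [0.047 0.21  0.014] -102.7 858
(0.554, 0.284) rect [0.5525 0.2867] [0.0983 0.0469] 77.67754364013672 slope [0.063 0.202 0.014] -107.2 887
(0.639, 0.163) rect [0.6415 0.1635] [0.0484 0.098 ] 15.479435920715332 slope [-0.03   0.211  0.014] -82.0 873
side pan [ 0.629  -0.1556  0.0982] [ 0.0425 -0.0481] 3729 bench -0.0014439854694687781
(0.528, 0.058) rect [0.5273 0.0573] [0.095  0.0407] 83.55687713623047 slope [0.017 0.21  0.012] -94.5 334
(0.554, 0.284) rect [0.5518 0.2871] [0.0976 0.0408] 77.63603973388672 slope [0.047 0.201 0.011] -103.1 410
(0.639, 0.163) rect [0.6386 0.1608] [0.0475 0.0941] 14.50189208984375 slope [-0.049  0.201  0.012] -76.3 462
(523, 131) [ 0.739  -0.0572  0.0655]
(723, 148) [ 0.7269 -0.2569  0.0724]
(708, 347) [ 0.5274 -0.2449  0.0647]
(506, 330) [ 0.5399 -0.045   0.0645]
```

Candidates in the top picture are A (267,260), B (170,247), C (224,211) and D (388,136). Their distances from the base are about 0.53, 0.62, 0.66 and 0.86 m. I take A: in the crop it lies left of the scale's front-left foot, and its thin end points towards that foot. The pan leans front-left, so the short foot is at pixel (312,255), about (0.543, -0.048).

I'll push with both fingertips, part open at about 18%, against the back face, with the tool's -x as the push direction.

step_arm(
  steps=[
    [-39, -28, 0, 0],
    [-39, -28, 0, 0],
    [-39, -28, 0, 0],
    [-39, -28, 0, 0],
    [-39, -28, 0, 0],
    [-39, -28, 0, 0],
    [-39, -28, 0, 0],
    [-39, -28, 0, 0],
  ],
  claw=18,
)

```text
time: 1.6
tool_pos: [0.4218, 0.2856, 0.2319]
tool_rot: [0.001, 0.143, 0.99, 0.002]
contact_force: [0.8, 0.3, -0.7]
gripper_width: 0.181
```

step_arm(
  steps=[
    [0, 0, 0, 8.5],
    [0, 0, 0, 8.5],
    [0, 0, 0, 8.5],
    [0, 0, 0, 8.5],
    [0, 0, 0, 8.5],
    [0, 0, 0, 8.5],
    [0, 0, 0, 8.5],
    [0, 0, 0, 8.5],
  ],
)

```text
time: 2.4
tool_pos: [0.4268, 0.2784, 0.2332]
tool_rot: [0.001, 0.679, 0.734, 0.003]
contact_force: [-0.5, -0.3, -0.7]
gripper_width: 0.182
```

step_arm(
  steps=[
    [0, 0, 0, 6.5],
    [0, 0, 0, 6.5],
    [-30, 33, 0, 0],
    [-30, 33, 0, 0],
    [-30, 33, 0, 0],
    [-28, 32, 0, 0],
    [0, 0, 40, 0],
    [0, 0, 40, 0],
  ],
)

```text
time: 3.2
tool_pos: [0.5479, 0.1379, 0.1613]
tool_rot: [0.006, 0.76, 0.649, 0.012]
contact_force: [-0.1, 0.4, -1.0]
gripper_width: 0.184
```

```bash
cat >> h.py <<'E'
def tool():
    s=state();q=s['tool_rot'];yaw=2*np.arctan2(q[2],q[1])
    x=np.array([np.cos(yaw),np.sin(yaw)]);y=np.array([x[1],-x[0]])
    print('t',round(s['time'],2),'p',s['tool_pos'].round(4),'yaw',np.degrees(yaw).round(1),'f',s['contact_force'].round(1));return s['tool_pos'],x,y
def rel(pt):
    p,x,y=tool();d=np.array(pt)-p[:2];return (1e3*np.array([d@x,d@y])).round(1)
E
python3 -c "
from h import *
print(rel((.539,.138)),'wedge',rel((.528,.058)))"
```

```text
t 3.2 p [0.5479 0.1379 0.1613] yaw 81.0 f [-0.1  0.4 -1. ]
t 3.2 p [0.5479 0.1379 0.1613] yaw 81.0 f [-0.1  0.4 -1. ]
[-1.3 -8.8] wedge [-82.   -7.2]
```

step_arm(
  steps=[
    [0, -7, 40, 0],
    [0, 0, 40, 0],
    [0, 0, 40, 0],
    [0, 0, 20, 0],
    [0, 0, 0, 0],
  ],
)

```text
time: 3.7
tool_pos: [0.5417, 0.1381, 0.0117]
tool_rot: [0.004, 0.761, 0.648, 0.009]
contact_force: [-0.4, -0.3, 0.3]
gripper_width: 0.175
```

```bash
python3 -c "
from h import *
print('wedge',rel((.528,.058)))"
```

```text
t 3.7 p [0.5417 0.1381 0.0117] yaw 80.8 f [-0.4 -0.3  0.3]
wedge [-81.3  -0.8]
```

step_arm(
  steps=[
    [-10, 0, 3, 0],
    [-8, 0, 0, 0],
    [-5, -2, 0, -2.4],
    [-5, -2, 0, -2.4],
    [-5, -2, 0, -2.4],
    [-5, -2, 0, -2.4],
    [0, 0, 0, 0],
  ],
)

```text
time: 4.4
tool_pos: [0.5362, 0.0969, 0.0196]
tool_rot: [0.011, 0.702, 0.711, 0.016]
contact_force: [0.0, -0.4, -0.4]
gripper_width: 0.18
```

```bash
cat > look.py <<'E'
import sys
from h import *
F=np.array([.5426,-.048])
im,d=snap('top',sys.argv[1]);W=cloud('top',d)
g=tuple(float(v) for v in sys.argv[2:4])
W2=W.copy();b,s,N,P=rect(W2,g,im=im)
print('rect',np.round(b[0],4),np.round(b[1],4),round(b[2],1),N,'foot',rel(F),'centre',rel(b[0]))
c,s,N=pan(W,(.63,-.15));print('pan',c.round(4),s.round(4))
a=cv2.cvtColor(im,cv2.COLOR_RGB2BGR)[170:330,180:400]
cv2.imwrite('pics/c_'+sys.argv[1],cv2.resize(a,None,fx=3,fy=3,interpolation=cv2.INTER_CUBIC))
E
python3 look.py t1.png .53 .04
```

```text
t 4.45 p [0.5367 0.0971 0.0199] yaw 90.7 f [ 0.8 -1.   0.4]
t 4.45 p [0.5367 0.0971 0.0199] yaw 90.7 f [ 0.8 -1.   0.4]
rect [0.5288 0.0252] [0.0747 0.046 ] 88.5 585 foot [-145.2    4.2] centre [-71.8  -8.7]
pan [ 0.6316 -0.1507  0.1004] [ 0.0424 -0.046 ]
```

View pics/c_t1.png

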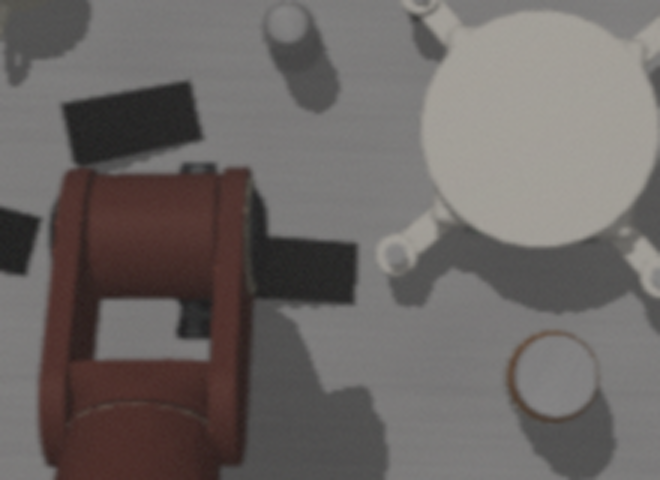

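step_arm(
  steps=[
    [4, -4, 2, 0],
    [0, -4, 6, -2],
    [0, 0, 3, -2],
    [0, 0, 0, 0],
  ],
)

```text
time: 4.85
tool_pos: [0.5308, 0.1018, 0.0114]
tool_rot: [0.014, 0.678, 0.735, 0.018]
contact_force: [-0.4, 0.6, -0.6]
gripper_width: 0.177
```

```bash
python3 -c "
from h import *
from scipy.spatial.transform import Rotation as R
q=state()['tool_rot'];print(R.from_quat([*q[1:],q[0]]).as_matrix().round(3).tolist())
print('back',rel((.530,.088)))"
```

```text
[[-0.081, 0.996, 0.045], [0.997, 0.081, 0.007], [0.004, 0.045, -0.999]]
t 4.85 p [0.5308 0.1018 0.0114] yaw 94.7 f [-0.4  0.6 -0.6]
back [-13.7  -1.9]
```

step_arm(
  steps=[
    [-5, -1, 0, -1.5],
    [-5, -1, 0, -1.5],
    [-5, -1, 1, -1.5],
    [-5, -1, 1, -1.5],
    [0, 0, 0, 0],
  ],
)

```text
time: 5.35
tool_pos: [0.5298, 0.083, 0.0107]
tool_rot: [0.015, 0.638, 0.769, 0.018]
contact_force: [-0.2, -0.3, 0.9]
gripper_width: 0.178
```

```bash
python3 look.py t2.png .53 .02
```

```text
t 5.4 p [0.5299 0.0832 0.0108] yaw 100.6 f [-0.7 -0.6 -0.2]
t 5.4 p [0.5299 0.0832 0.0108] yaw 100.6 f [-0.7 -0.6 -0.2]
rect [0.5345 0.0067] [0.0464 0.0681] 3.6 543 foot [-131.2  -11.7] centre [-76.   -9.6]
pan [ 0.6314 -0.1508  0.1004] [ 0.0417 -0.0451]
```

View pics/c_t2.png

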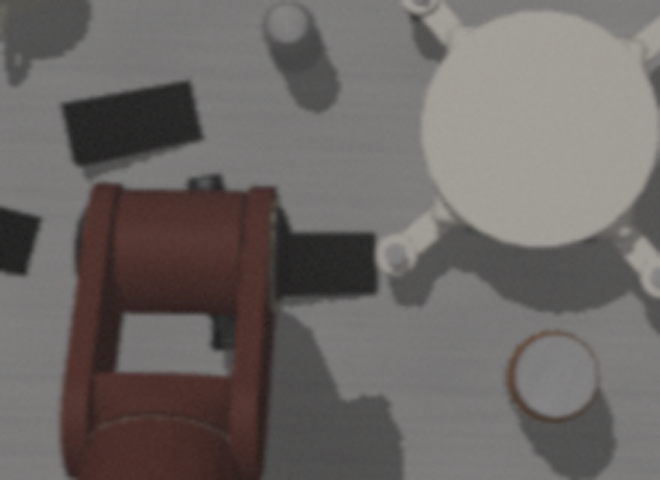

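step_arm(
  steps=[
    [0, 0, 0, 4.5],
    [-6, 0, 1, 0],
    [-6, 0, 1, 0],
    [-6, 0, 1, 0],
    [-6, 0, 1, 0],
    [0, 0, 0, 0],
  ],
)

```text
time: 6.0
tool_pos: [0.5344, 0.0629, 0.0095]
tool_rot: [0.012, 0.669, 0.743, 0.024]
contact_force: [-0.3, -1.3, -0.8]
gripper_width: 0.179
```

```bash
python3 look.py t3.png .535 -.005
```

```text
t 6.05 p [0.5344 0.0628 0.0094] yaw 96.0 f [ 0.3  0.2 -0.4]
t 6.05 p [0.5344 0.0628 0.0094] yaw 96.0 f [ 0.3  0.2 -0.4]
rect [ 0.541  -0.0173] [0.0461 0.0589] 6.5 352 foot [-111.    -3.4] centre [-80.3  -1.8]
pan [ 0.6323 -0.152   0.1004] [ 0.0295 -0.0324]
```

step_arm(
  steps=[
    [-6, 0, 0, 0],
    [-6, 0, 1, 0],
    [-6, 0, 0, 0],
    [0, 0, 0, 0],
  ],
)

```text
time: 6.45
tool_pos: [0.5368, 0.048, 0.0091]
tool_rot: [0.009, 0.669, 0.742, 0.027]
contact_force: [0.6, -0.1, 0.7]
gripper_width: 0.182
```

```bash
python3 look.py t4.png .54 -.02
```

```text
t 6.5 p [0.5367 0.0479 0.009 ] yaw 95.9 f [-0.5 -0.6  0.7]
t 6.5 p [0.5367 0.0479 0.009 ] yaw 95.9 f [-0.5 -0.6  0.7]
rect [ 0.5435 -0.0354] [0.0452 0.0523] 5.4 200 foot [-96.  -4.] centre [-83.6  -1.8]
pan [ 0.6334 -0.1539  0.1006] [ 0.0154 -0.0167]
```

step_arm(
  steps=[
    [-6, 0, 0, 0],
    [-6, 0, 1, 0],
    [0, 0, 0, 0],
  ],
)

```text
time: 6.8
tool_pos: [0.5383, 0.0382, 0.0086]
tool_rot: [0.007, 0.669, 0.742, 0.029]
contact_force: [-0.2, 0.1, 0.1]
gripper_width: 0.18
```

```bash
python3 look.py t5.png .54 -.03; python3 - <<'E'
from h import *
im,d=snap('side');print(pan(cloud('side',d),(.63,-.15)))
E
```

```text
t 6.85 p [0.5383 0.0381 0.0085] yaw 95.9 f [0.3 0.  0.3]
t 6.85 p [0.5383 0.0381 0.0085] yaw 95.9 f [0.3 0.  0.3]
rect [ 0.5448 -0.0485] [0.048  0.0463] 1.6 122 foot [-86.1  -4.6] centre [-86.9  -2.5]
pan [ 0.6348 -0.1551  0.1005] [ 0.0051 -0.0052]
(array([ 0.63289653, -0.16027417,  0.09828435]), array([ 0.0046104 , -0.00567716]), 3817)
```

step_arm(
  steps=[
    [-5, 0, 0, 0],
    [0, 0, 0, 0],
  ],
)

```text
time: 7.1
tool_pos: [0.5384, 0.0339, 0.0081]
tool_rot: [0.007, 0.669, 0.742, 0.03]
contact_force: [-0.3, 0.2, 0.5]
gripper_width: 0.176
```

```bash
for i in 6 7; do python3 look.py t$i.png .54 -.035|grep -v rect; done; python3 - <<'E'
from h import *
for i in range(2):
    im,d=snap('side');print(pan(cloud('side',d),(.63,-.15)))
E
```

```text
t 7.15 p [0.5383 0.0339 0.008 ] yaw 95.9 f [ 0.   0.2 -0.7]
t 7.15 p [0.5383 0.0339 0.008 ] yaw 95.9 f [ 0.   0.2 -0.7]
pan [ 0.6358 -0.1549  0.1007] [0.0006 0.0001]
t 7.2 p [0.5382 0.0339 0.0079] yaw 95.9 f [ 0.7 -1.  -0.4]
t 7.2 p [0.5382 0.0339 0.0079] yaw 95.9 f [ 0.7 -1.  -0.4]
pan [ 0.6353 -0.1555  0.1005] [0.0012 0.0003]
(array([ 0.63294542, -0.16021896,  0.09825287]), array([-0.0005485 , -0.00140881]), 3818)
(array([ 0.6329599 , -0.16047847,  0.09820218]), array([ 0.00142101, -0.00226434]), 3801)
```

```bash
python3 - <<'E'
from h import *
for n in ('top','side'):
    S=[]
    for i in range(10):
        S.append(pan(cloud(n,snap(n)[1]),(.635,-.155))[1])
    S=np.array(S);print(n,S.mean(0).round(5),(S.std(0)/10**.5).round(5),'lean to short',((S[:,0]-S[:,1]).mean()/2**.5).round(5))
W=np.load('top0.npy');
for n in ('top','side'):
    W=np.load(n+'0.npy'); m=(W[...,0]>.4)&(W[...,0]<.72)&(abs(W[...,1]-.1)<.3)&(abs(W[...,2])<.006); P=W[m]
    print(n,np.linalg.lstsq(np.c_[P[:,:2],np.ones(len(P))],P[:,2],rcond=None)[0].round(5))
E
```

```text
top [ 0.00253 -0.00069] [0.00027 0.00027] lean to short 0.00227
side [ 0.00072 -0.00238] [0.00024 0.00022] lean to short 0.00219
top [4.3e-04 6.0e-05 5.0e-04]
side [ 0.00086 -0.00088 -0.0016 ]
```

step_arm(
  steps=[
    [-2, 0, 0, 0],
    [0, 0, 0, 0],
  ],
)

```text
time: 8.5
tool_pos: [0.5384, 0.0335, 0.0081]
tool_rot: [0.005, 0.67, 0.742, 0.031]
contact_force: [0.4, -0.3, 1.0]
gripper_width: 0.183
```

```bash
cat > lev.py <<'E'
from h import *
tool()
for n in ('top','side'):
    S=np.array([pan(cloud(n,snap(n)[1]),(.635,-.155))[1] for i in range(10)])
    print(n,S.mean(0).round(5),'lean to short',((S[:,0]-S[:,1]).mean()/2**.5).round(5),'other',((S[:,0]+S[:,1]).mean()/2**.5).round(5))
E
python3 lev.py
```

```text
t 8.5 p [0.5384 0.0335 0.0081] yaw 95.9 f [ 0.4 -0.3  1. ]
top [ 0.00131 -0.00043] lean to short 0.00123 other 0.00062
side [ 0.00079 -0.00177] lean to short 0.00181 other -0.00069
```

step_arm(
  steps=[
    [-2.5, 0, 0, 0],
    [0, 0, 0, 0],
  ],
)

```text
time: 9.7
tool_pos: [0.5386, 0.0324, 0.0082]
tool_rot: [0.004, 0.67, 0.742, 0.032]
contact_force: [-0.5, 1.2, -0.2]
gripper_width: 0.183
```

```bash
python3 lev.py
```

```text
t 9.7 p [0.5386 0.0324 0.0082] yaw 95.8 f [-0.5  1.2 -0.2]
top [0.00036 0.0006 ] lean to short -0.00017 other 0.00068
side [-2.00e-05 -1.57e-03] lean to short 0.0011 other -0.00113
```

step_arm(
  steps=[
    [5, 0, 0, 0],
    [15, 0, 0, 0],
    [20, 0, 0, 0],
    [0, 0, -40, 0],
    [0, 0, -40, 0],
    [0, 0, -40, 0],
    [40, 0, -30, 0],
    [40, 0, 0, 0],
  ],
)

```text
time: 11.5
tool_pos: [0.5166, 0.147, 0.1639]
tool_rot: [0.005, 0.672, 0.74, 0.027]
contact_force: [0.6, 0.7, -0.3]
gripper_width: 0.178
```

```bash
python3 lev.py; python3 look.py t9.png .548 -.03; python3 - <<'E'
from h import *
im,d=snap('side','s9.png')
for l in ('jar','shaker','mug'):
    print(l,[np.round(b['box']).tolist() for b in boxes_of('side',l)[:1]])
a=cv2.imread('pics/s9.png')[110:350,210:480]
b=cv2.imread('pics/c_t9.png')
a=cv2.resize(a,None,fx=1.4,fy=1.4);b=cv2.resize(b,(420,305))
o=np.zeros((336,800,3),np.uint8);o[:,:378]=a;o[:305,379:799]=b;cv2.imwrite('pics/fin.png',o)
E
```

```text
t 11.5 p [0.5166 0.147  0.1639] yaw 95.5 f [ 0.6  0.7 -0.3]
top [0.00051 0.00084] lean to short -0.00023 other 0.00095
side [-0.0002  -0.00131] lean to short 0.00079 other -0.00106
t 12.55 p [0.5138 0.146  0.158 ] yaw 95.6 f [ 0.1  0.8 -0.4]
t 12.55 p [0.5138 0.146  0.158 ] yaw 95.6 f [ 0.1  0.8 -0.4]
rect [ 0.5442 -0.0297] [0.0465 0.0963] 5.7 559 foot [-195.9    9.6] centre [-177.8   13.1]
pan [ 0.6359 -0.1558  0.1008] [0.0007 0.0019]
jar []
shaker [[349.0, 194.0, 25.0, 32.0]]
mug [[336.0, 126.0, 40.0, 43.0]]
```

View pics/fin.png

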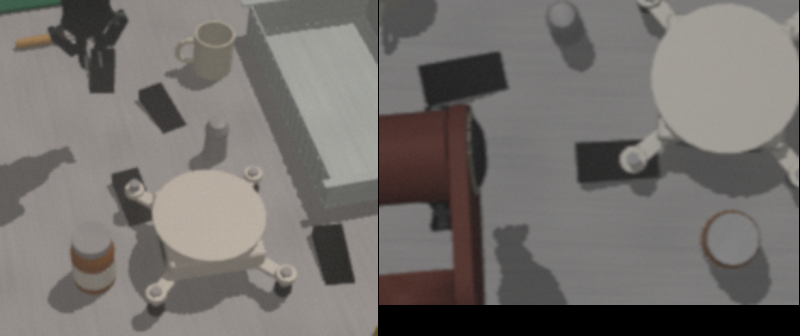

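```bash
python3 -c "
from h import *
job_done();tool()"
```

```text
the job is handed in; nothing more can be done
the job is handed in; nothing more can be done
```

The scale now stands level on the rubber wedge, and I handed the job in after about 13 s of robot time. I took the wedge nearest the base and pushed it with both fingertips on its back face, turning it to aim at the short foot. I then slid it thin end first under that foot in small steps, backed the hand straight off and raised it clear.

- **Level:** the lean fell from 0.064 rad to 0 within about 0.001 rad. The top and side cameras differ by about that much, which is their bias. It stayed the same after the hand was taken away.
- **Wedge position:** the foot sits about 18 mm ahead of the wedge's centre, against a target of about 20 mm, and within its width.
- **Scale not shoved:** the pan centre moved about 5 mm in x and in y, which is what untilting alone would cause.
- **Surroundings:** in the last picture nothing else appeared to have moved. The network missed the jar in that last side view, but it shows in the picture in its old place. I did not check the spoon, sauce or stone separately.
- **Rocking:** I did not test this by touch. That the scale no longer rocks is judged only from its being level.

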